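# Fit the spacer sleeve on the gear shaft and swing the keeper over it

## Robot

A 6-joint arm with a two-finger parallel gripper is mounted at the origin on a cart in front of the work surface, level with it; the furniture and walls round the work are solid. World frame = base frame: x ahead of the robot, y to its left, z up, the work surface at z = 0. Lengths are in mm, angles in rad, forces in N, time in s.
With the tool pointing down it reaches from about 400 to 925 mm from the base axis. Payload 12.5 kg.
Tool frame: the origin (TCP) lies between the finger pads; the fingertips stand env.tip_extent ahead of it and the grasp point (between the pads) lies 11 mm behind it (env.tip_extent is the distance from the TCP to the fingertips, in mm); z points along the fingers, y is the line along which they close (so a half turn about z gives the same grasp; the last joint's range is limited). The gripper opens to 95 mm and grips with 3 to 60 N. Pads are 20 mm wide; open, the fingers measure 119 mm over their backs; the gripper's body (75 mm by 180 mm) begins 59 mm behind the grasp point.
Start: joints at [-1.263, 0.491, 1.559, -0, 1.092, -0.106], TCP at [251.331, -572.257, 222.661] pointing down, gripper open.
Joint ranges: [-3.1, 3.1], [-0.84, 2.19], [0.05, 2.79], [-1.13, 4.28], [0.06, 2.93], [-2.69, 2.69]. Speed limits (rad/s): [2.22, 2.22, 2.79, 3.14, 3.14, 3.14].

## Interface

Orientations are given as [roll, pitch, yaw] about the fixed x, y, z axes, in that order (R = Rz(yaw) Ry(pitch) Rx(roll)).
In Python, from cell import env gives the robot as it stands.
- The arm moves only by the tool carry_out, never from a script. Its argument "motion" is a list of rows, each a list of 5 numbers: the shift along the tool's x, y, z in mm, then the turn about the tool's z in degrees, then the closure, from 0 (fully open) to 1 (shut). A call has 1 to 12 rows; each row shifts and turns the commanded pose from where the row before left it, along the tool's axes as they then stand; what a row does not reach is not made up. A row lasts 1/10 s, in which the tool goes at most 50 mm and 8.59 degrees, less where a joint would pass 70% of its speed; a pose out of reach is approached as far as the arm can. A call with a gripper value outside its range is refused whole. The fingers move at their own pace and stop on an object; the grip force is fixed at half the most. Time passes only in rows, so rows that do not move let the fingers close. It gives the time, the measured TCP pose, the force, the opening and the grip force at its end, in the units of the state.
- env.state(): the state, without advancing time (a new reading comes with each control period).
- env.read_camera(name): name is "scene" or "top" or "wrist"; returns a dict with "color" (480x640x3 uint8, red, green, blue), "K" (3x3 intrinsics, pixels), "dist" ([k1, k2, p1, p2, k3] as OpenCV has them; the pictures are not rectified), "R" (3x3) and "t" (3): a world point X has camera coordinates R X + t; the wrist camera has in their place "hand_eye" (4x4, takes a point from camera to tool coordinates, whose origin is the TCP and whose axes are the flange's). Camera axes: x right, y down, z forward; pixel columns grow to the right and rows downward; lengths in mm; the calibration is good to about 2 mm. A picture is of the moment at which its call begins: read the wrist's pose just before it. There is no depth.
- env.job_done(): hands the job in; it is judged then, once.
The state is a dict: "t": time; "joints": joint angles; "qvel": joint speeds; "tau": joint torques, N m; "eef_pos": TCP position; "tcp_rot": TCP orientation; "ft_force": force on the tool from outside, world axes, zero at the start; "moment": the same for the moment, N m; "opening": opening from 0.0 (shut) to 1.0 (fully open); "grip_force": force on a finger pad.
Only numpy, scipy, OpenCV 4.12 (cv2) and the standard library are available. Lean on these libraries where they do the work, as an engineer would, in place of code of your own. Each camera call takes 0.05 s, during which the arm holds its last target. There are 200 camera calls.

## Task

Slide the brass spacer sleeve, flange down, over the upright shaft of the green gear unit and lower it (do not let it drop) until it sits fully home on the washer above the gear. Then swing the keeper arm by its red knob across the top of the sleeve, right up to its stop, and let go. Leave the dark steel sleeve where it stands.

Things in the scene. Friction and masses are not known exactly. Their poses are not given: they have to be found in the camera images.
- brass_sleeve: Loose brass spacer sleeve standing upright on the bench, an open tube 64 mm tall: outside diameter 44 mm, bore 28 mm, with a 54 mm diameter flange 7 mm thick at its lower end; 0.3 kg. Origin at the centre of its underside, z along its axis upward.
- steel_sleeve: A dark grey steel sleeve of the same shape and size, not wanted; leave it. Origin at the centre of its underside. The two sleeves may stand either way round.
- unit: Green gear unit fixed to the bench: foot plate 260x130x14 mm (x -115 to +145), a flat grey gear 67 mm across with a 44 mm steel washer on its hub (top 46 mm up), and through it an upright shaft, diameter 24 mm, top 104 mm above the bench, last 10 mm tapered to 14 mm. Origin on the shaft axis at bench level; x points from shaft to the keeper's pivot post, 95 mm away; z up.
- seat (a point): Point on the shaft axis at the top face of the washer on the gear's hub, 46 mm above the bench, where the sleeve's underside comes to rest; axes as the unit's. The seated sleeve's top is 110 mm above the bench, 6 mm above the shaft's top.
- keeper (a joint): Angle of the keeper arm about the upright pivot post: 0 = closed at its stop, lying over the shaft along the unit's -x; grows as it swings open to the unit's +y, to 2.0 rad. Flat dark steel arm 24 mm wide, 130 mm from pivot to knob axis, underside 113 mm and top 123 mm above the bench: passes 3 mm over a seated sleeve. Friction (0.12 N m) holds it where it is left.
- keeper_knob (a point): Centre of the grip part of the upright red knob on the free end of the keeper arm, on the knob's axis, 147 mm above the bench. Round, 24 mm in diameter, 40 mm tall, top 163 mm above the bench; pinch it from above. At joint angle q it lies, in the unit's frame, at x = 95 - 130 cos q, y = 130 sin q (mm).
Mind the look-alikes: they are no part of the job. Several things have the shape of the brass_sleeve; the one meant has the colours described above.

How it is judged (in metres and radians):
On the way, in this order (a step that is already met when the one before it is completed fails the run):
1. the brass sleeve is fully down on the washer above the gear with the shaft through it, while the keeper is still swung clear (horizontal distance between brass_sleeve and seat below 0.005 m and z of brass_sleeve in the frame of seat below 0.003 m and angle between brass_sleeve's own z axis and vertical below 0.08 rad and value of joint keeper above 0.6 rad), for 0.2 s.
2. the keeper is swung over the sleeve to its stop (value of joint keeper below 0.1 rad), for 0.2 s.
At the end, for the whole second after the job is handed in: The brass sleeve is upright (within 0.08 rad) on the shaft, its axis within 5 mm of the shaft's and its underside within 3 mm of the washer above the gear, at rest; the keeper is within 0.1 rad of its closed stop; the steel sleeve is within 20 mm of where it stood (horizontal distance between brass_sleeve and seat below 0.005 m and z of brass_sleeve in the frame of seat between -0.004 and 0.003 m and angle between brass_sleeve's own z axis and vertical below 0.08 rad and linear speed of brass_sleeve below 0.02 m/s and value of joint keeper below 0.1 rad and distance of steel_sleeve from where it was at the start of the episode below 0.02 m); the robot touches nothing.
It fails at once if the brass sleeve is dropped down the shaft (faster than 0.5 m/s while on it) (horizontal distance between brass_sleeve and seat below 0.01 m and z of brass_sleeve in the frame of seat below 0.055 m and linear speed of brass_sleeve above 0.5 m/s).
It fails at once if the steel sleeve is moved more than 20 mm (distance of steel_sleeve from where it was at the start of the episode above 0.02 m).
It also fails if it takes over 62 s, if anything falls off the work surface, if the arm or the gripper's body presses on something with over 40 N, if the wrist force passes 120 N, or if a joint passes its speed limit or range.

## Working session

There is one attempt and no reset: what is moved stays moved. The work goes in short steps, Python scripts to look and compute and a tool call to move; the robot and the scene stay as the last step left them, time stands still between calls to the robot, and variables do not carry over. Pictures are saved under pics/ and viewed, at most 10 in all, crops included, and the job is handed in when it is done.

Besides the shell and the picture viewer there is one more tool, called after "Emit:" by a JSON object that holds its "method" and its "body". carry_out: Moves the arm, as the interface text tells. Its arguments: {"type":"object","properties":{"motion":{"type":"array"}},"required":["motion"]}

```bash
mkdir -p pics; cat > h.py <<'E'
import numpy as np, cv2
from cell import env
def shot(n,f):
    s=env.state(); c=env.read_camera(n); cv2.imwrite('pics/'+f,c['color'][:,:,::-1]); return s,c
E
python3 - <<'E'
from h import *
s,c=shot('scene','s1.png'); np.savez('s1',**c)
s,d=shot('top','t1.png'); np.savez('t1',**d)
print({k:s[k] for k in('t','eef_pos','tcp_rot','opening','ft_force')},env.tip_extent)
for q in(c,d): print(q['K'],q['dist'],q['R'],q['t'],sep='\n')
E
```

```text
{'t': 0.05, 'eef_pos': array([ 251.23331294, -572.03148844,  222.06559645]), 'tcp_rot': array([-3.14048393e+00, -1.14145546e-04,  4.13769839e-01]), 'opening': 0.9991151893973034, 'ft_force': array([ 0.14405654, -0.60426823, -0.33973729])} 8.0
[[568.74299831   0.         314.43473424]
 [  0.         568.74299831 246.10002366]
 [  0.           0.           1.        ]]
[-0.06226936  0.          0.          0.          0.        ]
[[ 0.4860285  -0.87379204 -0.01624057]
 [-0.40105976 -0.20649327 -0.89247498]
 [ 0.77648397  0.44028172 -0.45080445]]
[-349.79053754  275.20201577  707.41985199]
[[495.18715583   0.         322.54413625]
 [  0.         495.18715583 242.11459461]
 [  0.           0.           1.        ]]
[-0.08177849  0.          0.          0.          0.        ]
[[-2.06967443e-02 -9.99785678e-01 -4.93172642e-04]
 [-9.89932146e-01  2.05618439e-02 -1.40041270e-01]
 [ 1.40021397e-01 -2.41019092e-03 -9.90145545e-01]]
[-98.02948149 499.47221027 967.30712297]
```

View pics/s1.png

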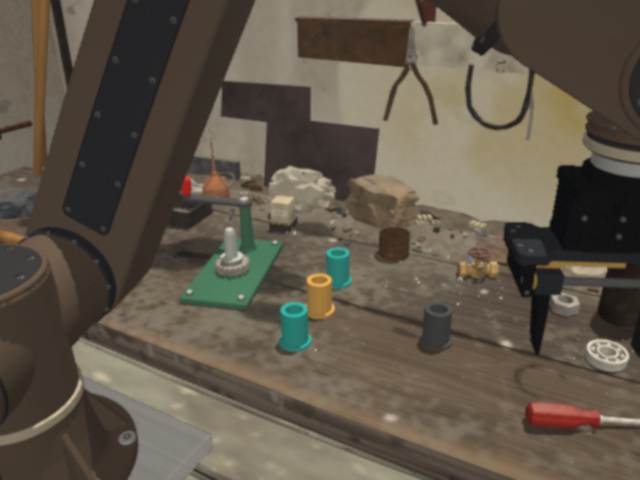

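View pics/t1.png

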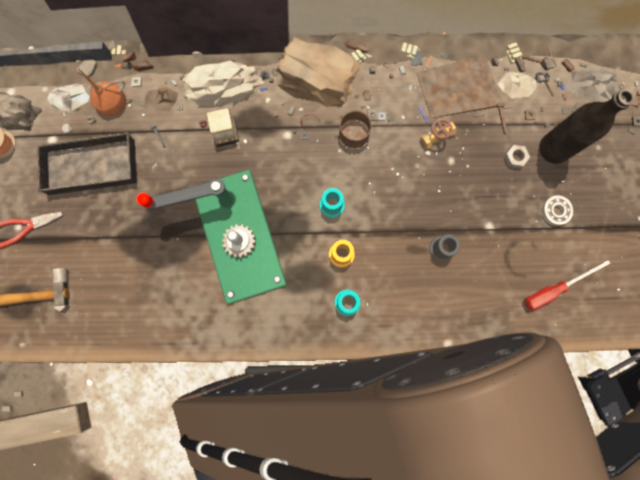

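The scene and top views show these positions:

| Object | Top view (px) | Scene view (px) |
|---|---|---|
| Brass sleeve, flange down | (342,253) | (319,297) |
| Teal look-alikes | (332,203), (348,303) | – |
| Steel sleeve | (445,247) | – |
| Shaft tip | about (233,237) | (231,231) |
| Keeper pivot | (217,187) | – |
| Knob (keeper is open) | (145,200) | – |

```bash
cat >> h.py <<'E'
def ray(c,uv,z):
    if 'R' in c: R,t=c['R'],c['t']
    p=cv2.undistortPoints(np.array([[uv]],float),c['K'],c['dist'])[0,0]
    d=R.T@np.array([p[0],p[1],1]); o=-R.T@t
    return o+d*(z-o[2])/d[2]
def blob(c,lo,hi,box):
    x0,y0,x1,y1=box; h=cv2.cvtColor(c['color'],cv2.COLOR_RGB2HSV)
    m=cv2.inRange(h,lo,hi)[y0:y1,x0:x1]; ys,xs=np.nonzero(m); return xs+x0,ys+y0
E
python3 - <<'E'
from h import *
c=dict(np.load('s1.npz'));d=dict(np.load('t1.npz'))
x,y=blob(d,(15,120,80),(35,255,255),(320,230,365,275)); print('brass px',x.min(),x.max(),y.min(),y.max())
for n,uv,z in[('brass top',(342,252.5),64),('teal1',(332,202),64),('teal2',(348,302),64),('steel',(446,246),64),('shaft',(234,236),104),('pivot',(217,187),123),('knob',(145,200),163)]: print(n,ray(d,uv,z).round(0))
for n,uv,z in[('brass',(319.5,281),64),('shaft',(231,230),104),('pivot',(245,200),123),('knob',(186,179),163),('steel',(438,310),64)]: print('s',n,ray(c,uv,z).round(0))
w=env.read_camera('wrist');print(w['K'],w['hand_eye'],w['dist'])
E
```

```text
brass px 328 354 239 267
brass top [ 472. -146.   64.]
teal1 [ 573. -129.   64.]
teal2 [ 375. -155.   64.]
steel [ 480. -352.   64.]
shaft [503.  59. 104.]
pivot [594.  88. 123.]
knob [563. 211. 163.]
s brass [ 471. -149.   64.]
s shaft [501.  57. 104.]
s pivot [599.  93. 123.]
s knob [559. 208. 163.]
s steel [ 478. -358.   64.]
[[350.36876462   0.         321.19828081]
 [  0.         350.36876462 235.0307537 ]
 [  0.           0.           1.        ]] [[ 3.76152286e-04 -9.71698230e-01 -2.36225333e-01  6.56431284e+01]
 [ 9.99999896e-01  3.04912923e-04  3.38104714e-04 -1.75879022e+00]
 [-2.56507596e-04 -2.36225435e-01  9.71698244e-01 -1.62296398e+02]
 [ 0.00000000e+00  0.00000000e+00  0.00000000e+00  1.00000000e+00]] [-0.06045743  0.          0.          0.          0.        ]
```

Emit:
{"method": "carry_out", "body": {"motion": [[0, 0, 0, 8, 0], [0, 0, 0, 8, 0], [0, 0, 0, 7.7, 0], [23, -40, 0, 0, 0], [23, -40, 0, 0, 0], [23, -40, 0, 0, 0], [23, -40, 0, 0, 0], [23, -40, 0, 0, 0], [23, -40, 0, 0, 0], [23, -40, 0, 0, 0], [23, -40, 0, 0, 0], [23, -40, 0, 0, 0]]}}

```text
t: 1.35
eef_pos: [458.9, -210.5, 222.7]
tcp_rot: [3.141, -0.0, 0.0]
ft_force: [0.1, -0.7, -0.9]
opening: 1.0
grip_force: 0.0
```

Emit:
{"method": "carry_out", "body": {"motion": [[10, -32, 0, 0, 0], [10, -32, 0, 0, 0], [0, 0, 0, 0, 0], [0, 0, 0, 0, 0]]}}

```text
t: 1.75
eef_pos: [478.3, -147.8, 222.6]
tcp_rot: [3.141, 0.0, 0.002]
ft_force: [0.4, -0.4, -0.7]
opening: 1.003
grip_force: 0.0
```

```bash
cat >> h.py <<'E'
from scipy.spatial.transform import Rotation as Ro
def wrist(f):
    s,c=shot('wrist',f); R=Ro.from_euler('xyz',s['tcp_rot']).as_matrix(); H=c['hand_eye']
    Rc=R@H[:3,:3]; o=R@H[:3,3]+s['eef_pos']; c['R']=Rc.T; c['t']=-Rc.T@o
    np.savez(f[:-4],**c); return s,c
E
python3 - <<'E'
from h import *
s,c=wrist('w1.png');print(s['eef_pos'],s['tcp_rot'])
E
```

```text
[ 478.33065087 -147.84267867  222.56876586] [3.14141029e+00 1.56661350e-04 1.84087659e-03]
```

View pics/w1.png

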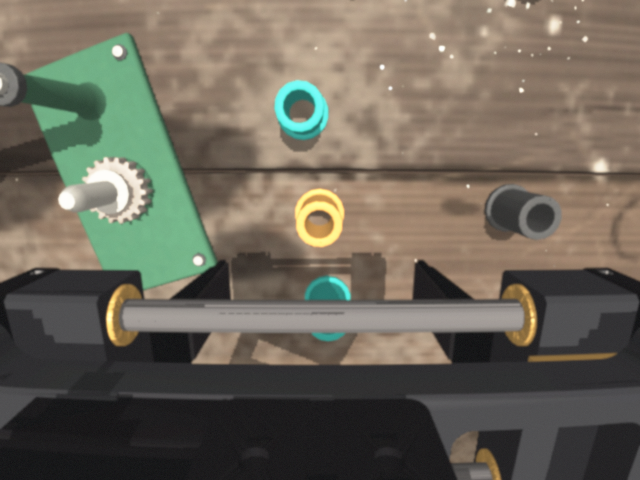

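The wrist view shows the brass top ring at (319,223), the teal sleeves at (301,107) and (328,307), the steel ring at (538,215), and the shaft tip at about (68,198).

```bash
python3 - <<'E'
from h import *
c=dict(np.load('w1.npz'));d=dict(np.load('t1.npz'))
x,y=blob(c,(15,110,60),(35,255,255),(285,180,355,255)); print(x.min(),x.max(),y.min(),y.max())
b=y>222; print('bottom half', x[b].min(),x[b].max())
print(ray(c,(319.3,222.5),64), ray(c,(68,198),104), ray(c,(538,215),64), ray(c,(8,84),123))
h=cv2.cvtColor(d['color'],cv2.COLOR_RGB2GRAY)
a=cv2.resize(d['color'][190:290,190:290],None,fx=5,fy=5,interpolation=cv2.INTER_CUBIC)
e=cv2.resize(c['color'][130:250,30:180],None,fx=4,fy=4,interpolation=cv2.INTER_CUBIC)
o=np.zeros((500,600+0,3),np.uint8); o[:480]=e; cv2.imwrite('pics/z1.png',e[:,:,::-1])
E
```

```text
295 344 188 247
bottom half 296 342
[ 477.34893433 -144.72648735   64.        ] [506.30308207  64.20943959 104.        ] [ 485.36354028 -353.12172667   64.        ] [594.46191357  86.11762939 123.        ]
```

View pics/z1.png

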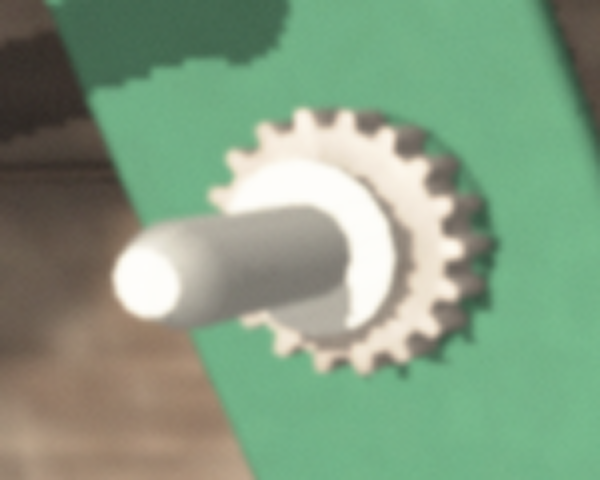

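Emit:
{"method": "carry_out", "body": {"motion": [[-3, -2, 20, 0, 0], [0, 0, 30, 0, 0], [0, 0, 30, 0, 0], [0, 0, 30, 0, 0], [0, 0, 0, 0, 0], [0, 0, 0, 0, 0]]}}

```text
t: 2.4
eef_pos: [475.2, -147.1, 113.0]
tcp_rot: [-3.141, 0.001, -0.001]
ft_force: [1.3, -0.2, 0.4]
opening: 1.002
grip_force: 0.0
```

```bash
python3 - <<'E'
from h import *
s,c=wrist('w2.png');print(s['eef_pos'])
x,y=blob(c,(15,110,60),(35,255,255),(230,150,410,330)); print(x.min(),x.max(),y.min(),y.max())
b=np.zeros((480,640),np.uint8); b[y,x]=255
print(ray(c,((x.min()+x.max())/2,(y.max()+y.min())/2),64))
E
```

```text
[ 475.19125794 -147.12668642  112.96971668]
285 353 199 287
[ 483.66207835 -144.30189617   64.        ]
```

View pics/w2.png

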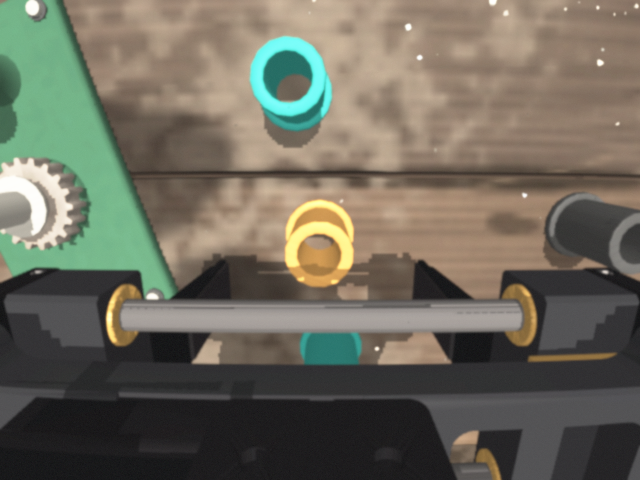

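The wrist view shows the brass top ring at about (319.5,254), centred between the fingers.

```bash
python3 - <<'E'
from h import *
c=dict(np.load('w2.npz'))
print(ray(c,(319.5,254),64))
x,y=blob(c,(15,110,60),(35,255,255),(230,150,410,330))
m=np.zeros((480,640),np.uint8);m[y,x]=255
# fit top-ring: lower outer arc
pts=[(u,y[x==u].max()) for u in range(288,352)]
import scipy.optimize as so
def res(p):
    a=np.linspace(0,np.pi,60); 
    P=np.array([[p[0]+22*np.cos(t),p[1]+22*np.sin(t),64] for t in np.linspace(0,2*np.pi,180)])
    q=cv2.projectPoints(P,cv2.Rodrigues(c['R'])[0],c['t'],c['K'],c['dist'])[0][:,0]
    return [np.min(np.hypot(*(q-np.array(k)).T)) for k in pts]
r=so.least_squares(res,[475,-145]);print(r.x,r.cost)
E
```

```text
[ 476.50125837 -144.60003307   64.        ]
[ 476.43722484 -144.26881551] 8.366091358443352
```

Emit:
{"method": "carry_out", "body": {"motion": [[0, -2, 25, 0, 0], [0, 0, 25, 0, 0], [0, 0, 20, 0, 0], [0, 0, 9, 0, 0], [0, 0, 0, 0, 0], [0, 0, 0, 0, 1], [0, 0, 0, 0, 1], [0, 0, 0, 0, 1], [0, 0, 0, 0, 1], [0, 0, 0, 0, 1], [0, 0, 0, 0, 1]]}}

```text
t: 3.55
eef_pos: [475.3, -144.2, 33.7]
tcp_rot: [3.141, -0.0, 0.0]
ft_force: [0.0, -0.4, -0.8]
opening: 0.551
grip_force: 0.0
```

Emit:
{"method": "carry_out", "body": {"motion": [[0, 0, 0, 0, 1], [0, 0, 0, 0, 1], [0, 0, 0, 0, 1], [0, 0, 0, 0, 1], [0, 0, 0, 0, 1]]}}

```text
t: 4.05
eef_pos: [475.4, -144.3, 33.7]
tcp_rot: [3.141, -0.0, 0.0]
ft_force: [-0.2, -1.7, 2.1]
opening: 0.459
grip_force: 30.0
```

Emit:
{"method": "carry_out", "body": {"motion": [[0, 0, -10, 0, 1], [0, 0, -30, 0, 1], [0, 0, -40, 0, 1], [0, 0, -40, 0, 1], [0, 0, -30, 0, 1], [-5, -26, 0, 0, 1], [-10, -40, 0, 0, 1], [-10, -40, 0, 0, 1], [-10, -40, 0, 0, 1], [-10, -40, 0, 0, 1], [0, -20, 0, 0, 1], [0, 0, 0, 0, 1]]}}

```text
t: 5.25
eef_pos: [429.3, 64.0, 184.0]
tcp_rot: [-3.141, 0.001, 0.003]
ft_force: [0.5, -0.3, -3.4]
opening: 0.458
grip_force: 30.0
```

Emit:
{"method": "carry_out", "body": {"motion": [[0, 0, 0, 0, 1], [0, 0, 0, 0, 1]]}}

```text
t: 5.45
eef_pos: [430.1, 61.3, 183.7]
tcp_rot: [3.141, 0.0, -0.0]
ft_force: [0.3, 0.1, -3.9]
opening: 0.458
grip_force: 30.0
```

```bash
python3 - <<'E'
from h import *
s,c=wrist('w3.png');print(s['eef_pos'],s['tcp_rot'],s['opening'])
s,d=shot('top','t2.png');np.savez('t2',**d)
s,d=shot('scene','s2.png');np.savez('s2',**d)
E
```

```text
[430.13060053  61.25185818 183.69129966] [ 3.14146322e+00  2.68403557e-04 -3.26024376e-04] 0.4580076505103797
```

View pics/w3.png

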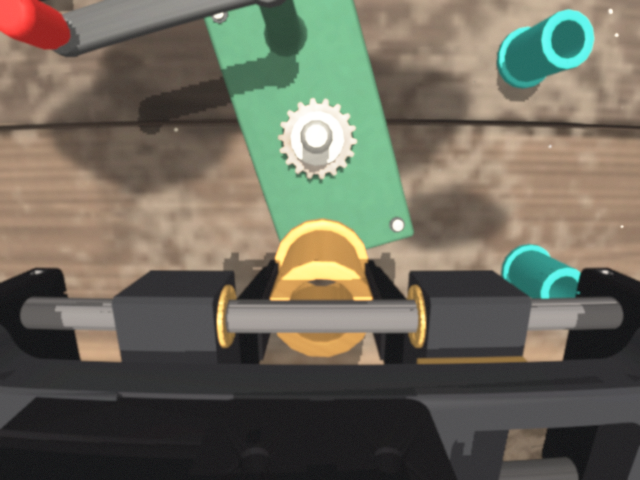

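The wrist view shows the shaft tip at about (317,133), seen almost from directly above, with the held sleeve's flange arc topping out at (321,220). The knob is at upper left, so the keeper is still open.

```bash
cat >> h.py <<'E'
import scipy.optimize as so
def fitcirc(c,pts,r,z,x0):
    a=np.linspace(0,2*np.pi,360)
    def res(p):
        P=np.stack([p[0]+r*np.cos(a),p[1]+r*np.sin(a),a*0+z],1)
        q=cv2.projectPoints(P,cv2.Rodrigues(c['R'])[0],c['t'],c['K'],c['dist'])[0][:,0]
        return [np.min(np.hypot(*(q-np.array(k)).T)) for k in pts]
    r=so.least_squares(res,x0,diff_step=1e-3); return r.x,r.cost
E
python3 - <<'E'
from h import *
c=dict(np.load('w3.npz'))
x,y=blob(c,(12,90,50),(35,255,255),(260,205,385,300))
pts=[(u,y[x==u].min()-.5) for u in range(288,358,3) if (x==u).any()]
print(pts)
for z in(150,157): print('flange',z,fitcirc(c,pts,27,z,[430,61]))
g=cv2.cvtColor(c['color'],cv2.COLOR_RGB2GRAY)
print(g[114:156:2,298:340:2])
print(ray(c,(317,133),104))
E
```

```text
[(288, np.float64(232.5)), (291, np.float64(228.5)), (294, np.float64(226.5)), (297, np.float64(225.5)), (300, np.float64(223.5)), (303, np.float64(221.5)), (306, np.float64(220.5)), (309, np.float64(219.5)), (312, np.float64(219.5)), (315, np.float64(219.5)), (318, np.float64(218.5)), (321, np.float64(218.5)), (324, np.float64(218.5)), (327, np.float64(218.5)), (330, np.float64(219.5)), (333, np.float64(220.5)), (336, np.float64(220.5)), (339, np.float64(221.5)), (342, np.float64(223.5)), (345, np.float64(224.5)), (348, np.float64(226.5)), (351, np.float64(228.5)), (354, np.float64(231.5)), (357, np.float64(234.5))]
flange 150 (array([430.13578713,  62.47510484]), np.float64(2.5333072761917106))
flange 157 (array([431.43281979,  62.53723727]), np.float64(2.4072338185230824))
[[249 250 251 253 254 255 255 255 255 255 255 255 255 255 255 254 248 242
  241 243 246]
 [250 252 254 255 255 255 255 255 255 255 255 255 255 255 255 255 255 250
  240 241 245]
 [251 255 255 255 255 255 255 255 255 255 255 255 255 255 255 255 255 255
  252 243 243]
 [253 255 255 255 255 255 248 232 230 229 227 
[... 897 characters left out ...]
 254 220 174 159 213
  254 255 255]
 [255 242 161 154 186 251 255 255 255 255 255 255 255 248 184 163 165 245
  255 255 255]
 [255 254 195 142 158 213 252 255 255 255 255 254 246 196 165 156 205 254
  255 255 255]
 [255 254 218 140 149 161 179 225 247 246 241 222 177 159 151 160 246 255
  255 255 255]
 [254 254 227 160 141 145 148 155 161 159 159 156 155 148 142 186 254 255
  255 255 255]
 [255 254 230 185 162 142 141 143 143 143 144 145 143 147 165 212 254 255
  255 255 254]
 [254 254 227 190 187 180 163 143 137 139 142 147 157 179 189 214 254 255
  254 254 253]
 [254 254 228 193 195 196 191 184 181 180 180 182 186 189 190 213 253 254
  254 254 235]]
[506.30051185  65.47450178 104.        ]
```

Emit:
{"method": "carry_out", "body": {"motion": [[20, -1, 0, 0, 1], [25, -1, 0, 0, 1], [20, -1, 0, 0, 1], [9.5, -0.6, 0, 0, 1], [0, 0, 15, 0, 1], [0, 0, 15, 0, 1], [0, 0, 8, 0, 1], [0, 0, 0, 0, 1], [0, 0, 0, 0, 1]]}}

```text
t: 6.5
eef_pos: [504.8, 65.2, 145.9]
tcp_rot: [3.142, -0.0, -0.0]
ft_force: [0.6, -0.0, -4.3]
opening: 0.458
grip_force: 30.0
```

```bash
python3 - <<'E'
from h import *
s,d=shot('scene','s3.png');np.savez('s3',**d); print(s['eef_pos'],s['ft_force'])
s,t=shot('top','t3.png')
a=cv2.resize(d['color'][140:320,130:330],None,fx=4,fy=4,interpolation=cv2.INTER_CUBIC)[:600]
cv2.imwrite('pics/z3.png',a[:,:,::-1])
w=dict(np.load('w1.npz'));print(ray(w,(66.5,200.5),104)); w=dict(np.load('w3.npz'));print(ray(w,(316,135.2),104))
E
```

```text
[504.75869743  65.23339442 145.93648467] [ 0.56609058 -0.01293436 -4.26058338]
[504.22128411  65.89397916 104.        ]
[504.8745987   66.14565202 104.        ]
```

View pics/z3.png

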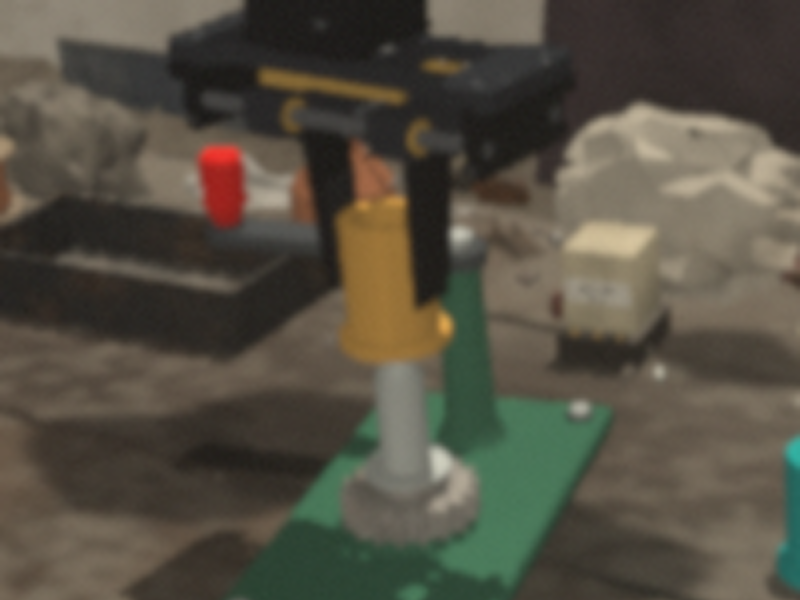

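The zoomed scene view shows the sleeve flange (centre about x=397) right above the shaft (about x=400), lined up, with the keeper still clear.

Emit:
{"method": "carry_out", "body": {"motion": [[0, 0, 4, 0, 1], [0, 0, 4, 0, 1], [0, 0, 4, 0, 1], [0, 0, 0, 0, 1]]}}

```text
t: 7.0
eef_pos: [504.5, 65.4, 133.0]
tcp_rot: [3.141, 0.001, 0.0]
ft_force: [0.1, -0.7, -2.7]
opening: 0.458
grip_force: 30.0
```

Emit:
{"method": "carry_out", "body": {"motion": [[0, 0, 3, 0, 1], [0, 0, 3, 0, 1], [0, 0, 2, 0, 1], [0, 0, 0, 0, 1]]}}

```text
t: 7.4
eef_pos: [504.6, 65.4, 125.3]
tcp_rot: [3.142, 0.0, 0.0]
ft_force: [-0.1, 0.3, -4.6]
opening: 0.458
grip_force: 30.0
```

Emit:
{"method": "carry_out", "body": {"motion": [[0, 0, 6, 0, 1], [0, 0, 8, 0, 1], [0, 0, 8, 0, 1], [0, 0, 8, 0, 1], [0, 0, 6, 0, 1], [0, 0, 3, 0, 1], [0, 0, 0, 0, 1]]}}

```text
t: 8.1
eef_pos: [504.6, 65.4, 86.1]
tcp_rot: [3.141, 0.001, 0.0]
ft_force: [-0.0, -0.2, -3.5]
opening: 0.461
grip_force: 30.0
```

Emit:
{"method": "carry_out", "body": {"motion": [[0, 0, 2, 0, 1], [0, 0, 2, 0, 1], [0, 0, 1, 0, 1], [0, 0, 0, 0, 1]]}}

```text
t: 8.5
eef_pos: [504.7, 65.4, 81.6]
tcp_rot: [3.141, -0.0, 0.0]
ft_force: [-0.7, 0.5, -3.4]
opening: 0.462
grip_force: 30.0
```

Emit:
{"method": "carry_out", "body": {"motion": [[0, 0, 0.7, 0, 1], [0, 0, 0.7, 0, 1], [0, 0, 0, 0, 1]]}}

```text
t: 8.8
eef_pos: [504.7, 65.3, 80.2]
tcp_rot: [3.142, 0.0, 0.0]
ft_force: [0.4, -0.1, -3.6]
opening: 0.457
grip_force: 30.0
```

Emit:
{"method": "carry_out", "body": {"motion": [[0, 0, 0.5, 0, 1], [0, 0, 0, 0, 1]]}}

```text
t: 9.0
eef_pos: [504.7, 65.4, 79.7]
tcp_rot: [3.142, -0.0, 0.0]
ft_force: [0.8, 0.2, -3.6]
opening: 0.46
grip_force: 30.0
```

Emit:
{"method": "carry_out", "body": {"motion": [[0, 0, 0.6, 0, 1], [0, 0, 0, 0, 1]]}}

```text
t: 9.2
eef_pos: [504.8, 65.3, 79.7]
tcp_rot: [3.141, -0.001, 0.0]
ft_force: [-2.2, -0.5, 5.0]
opening: 0.463
grip_force: 30.0
```

Emit:
{"method": "carry_out", "body": {"motion": [[0, 0, 0.6, 0, 1], [0, 0, 0, 0, 1]]}}

```text
t: 9.4
eef_pos: [504.8, 65.4, 79.6]
tcp_rot: [3.141, -0.001, 0.0]
ft_force: [-3.9, -1.1, 13.3]
opening: 0.462
grip_force: 30.0
```

Emit:
{"method": "carry_out", "body": {"motion": [[0, 0, -0.8, 0, 1], [0, 0, 0, 0, 0.4], [0, 0, 0, 0, 0.3], [0, 0, 0, 0, 0.2], [0, 0, 0, 0, 0.2], [0, 0, 0, 0, 0.2], [0, 0, 0, 0, 0.2]]}}

```text
t: 10.1
eef_pos: [504.8, 65.4, 79.3]
tcp_rot: [3.142, -0.0, 0.0]
ft_force: [-0.3, -0.2, -0.6]
opening: 0.799
grip_force: 0.0
```

Emit:
{"method": "carry_out", "body": {"motion": [[0, 0, -10, 0, 0.2], [0, 0, -30, 0, 0.2], [0, 0, -40, 0, 0.2], [0, 0, -40, 0, 0.2], [0, 0, -20, 0, 0.2], [-30, 0, 0, 0, 0.2], [-30, 0, 0, 0, 0.2], [0, 0, 0, 0, 0.2], [0, 0, 0, 0, 0.2]]}}

```text
t: 11.0
eef_pos: [445.0, 65.4, 220.2]
tcp_rot: [3.142, -0.002, 0.0]
ft_force: [0.0, -0.3, 0.4]
opening: 0.8
grip_force: 0.0
```

```bash
python3 - <<'E'
from h import *
s,c=wrist('w4.png'); print(s['eef_pos'],s['tcp_rot'],s['opening'],s['t'])
E
```

```text
[445.03648932  65.37812666 220.24003881] [ 3.14150988e+00 -1.73303693e-03  1.51986580e-04] 0.7995649331734336 11.0
```

View pics/w4.png

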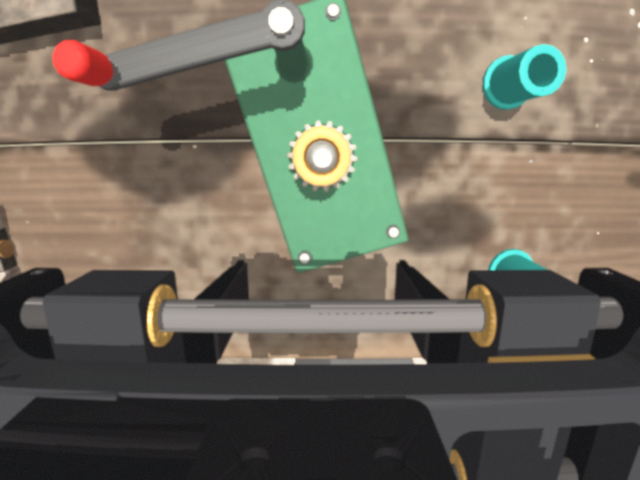

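The wrist view shows the brass sleeve seated at (323,157) with the shaft tip inside it. The pivot top is at (281,20) and the red knob top at about (73,60).

```bash
python3 - <<'E'
from h import *
c=dict(np.load('w4.npz'));S=np.array([504.7,65.3])
print('shaft',ray(c,(322,156),104),'sleeve',ray(c,(322.5,157),110))
K=ray(c,(73,60),163)[:2]
for z in(123,128,133): print('piv',z,ray(c,(281,20),z))
# screws of foot plate for yaw
A=[ray(c,p,15)[:2] for p in((304.5,257.5),(393,232),(334,11))]; print(A)
e=A[2]-A[1]; yaw=np.arctan2(e[1],e[0]); f=A[0]-A[1]; print('yaw',yaw,np.arctan2(f[1],f[0])-np.pi/2)
ux=np.array([np.cos(yaw),np.sin(yaw)]);uy=np.array([-ux[1],ux[0]])
P=S+95*ux; r=K-P; q=np.arctan2(r@uy,-r@ux); print('P',P,'knob',K,np.hypot(*r),'q',q)
for a in np.linspace(q,-0.03,9): print(a,(P-130*np.cos(a)*ux+130*np.sin(a)*uy).round(1))
E
```

```text
shaft [505.78051425  66.17956259 104.        ] sleeve [505.11709     65.81621933 110.        ]
piv 123 [597.20144121  94.14823124 123.        ]
piv 128 [595.51622104  93.62605707 128.        ]
piv 133 [593.83100086  93.1038829  133.        ]
[array([395.71003516,  84.98628028]), array([424.45750096, -10.86326886]), array([641.59302788,  54.55268326])]
yaw 0.29261954812587887 0.2913859733879629
P [595.66169469  92.70383367] knob [565.1351996  216.37887505] 127.38674484694945 q 1.6214246008003619
1.6214246008003619 [564.5 218.9]
1.4149965257003165 [539.3 209.9]
1.2085684506002714 [516.5 195.8]
1.0021403755002263 [497.  177.4]
0.7957123004001809 [481.8 155.4]
0.5892842253001358 [471.3 130.7]
0.38285615020009045 [466.2 104.4]
0.1764280751000451 [466.5  77.6]
-0.03 [472.4  51.5]
```

Emit:
{"method": "carry_out", "body": {"motion": [[0, 0, 0, -8.5, 0.3], [0, 0, 0, -8.5, 0.3], [0, 0, 0, -8.5, 0.3], [0, 0, 0, -8.5, 0.3], [0, 0, 0, -8.5, 0.3], [0, 0, 0, -8.5, 0.3], [0, 0, 0, -8.5, 0.3], [0, 0, 0, -8.5, 0.3], [0, 0, 0, -8.5, 0.3], [0, 0, 0, -8.5, 0.3], [0, 0, 0, -8.5, 0.3], [0, 0, 0, -8.5, 0.3]]}}

```text
t: 12.25
eef_pos: [445.8, 65.3, 219.3]
tcp_rot: [3.141, 0.0, 1.786]
ft_force: [0.6, -0.2, 0.1]
opening: 0.7
grip_force: 0.0
```

Emit:
{"method": "carry_out", "body": {"motion": [[0, 0, 0, -2, 0.3], [0, 0, 0, 0, 0.3], [0, 0, 0, 0, 0.3]]}}

```text
t: 12.55
eef_pos: [445.3, 65.3, 219.2]
tcp_rot: [3.142, 0.0, 1.814]
ft_force: [0.0, -0.8, 0.6]
opening: 0.699
grip_force: 0.0
```

```bash
cat >> h.py <<'E'
def totool(s,target):
    R=Ro.from_euler('xyz',s['tcp_rot']).as_matrix(); return (R.T@(np.array(target)-s['eef_pos'])).round(1)
E
python3 - <<'E'
from h import *
s=env.state(); print(s['eef_pos'],s['tcp_rot'],s['joints']); print(totool(s,[565,217.5,220]))
E
```

```text
[445.34064699  65.31578802 219.24968882] [3.14157544e+00 1.03260463e-04 1.81377713e+00] [-1.25504669e-03  2.47328528e-01  1.97175916e+00 -1.20481256e-04
  9.22463304e-01 -2.44163097e-01]
[118.9 152.8  -0.8]
```

Emit:
{"method": "carry_out", "body": {"motion": [[15, 20, 0, 0, 0.3], [25, 32, 0, 0, 0.3], [25, 32, 0, 0, 0.3], [25, 32, 0, 0, 0.3], [20, 26, 0, 0, 0.3], [9, 11, 0, 0, 0.3], [0, 0, 0, 0, 0.3], [0, 0, 0, 0, 0.3]]}}

```text
t: 13.35
eef_pos: [563.8, 217.2, 219.0]
tcp_rot: [-3.141, 0.0, 1.815]
ft_force: [0.2, -0.0, -0.8]
opening: 0.699
grip_force: 0.0
```

```bash
python3 - <<'E'
from h import *
s,c=wrist('w5.png'); print(s['eef_pos'],s['tcp_rot'],s['opening'])
h=cv2.cvtColor(c['color'],cv2.COLOR_RGB2HSV); m=cv2.inRange(h,(0,150,100),(8,255,255))|cv2.inRange(h,(172,150,100),(180,255,255))
n,l,st,ce=cv2.connectedComponentsWithStats(m); print([(st[i],ce[i]) for i in range(1,n) if st[i][4]>100])
E
```

```text
[563.78894536 217.23505339 218.98066472] [-3.14053445e+00  2.88752981e-04  1.81493955e+00] 0.6994034090941708
[(array([ 310,  226,   36,   41, 1139], dtype=int32), array([327.26075505, 246.49078139]))]
```

View pics/w5.png

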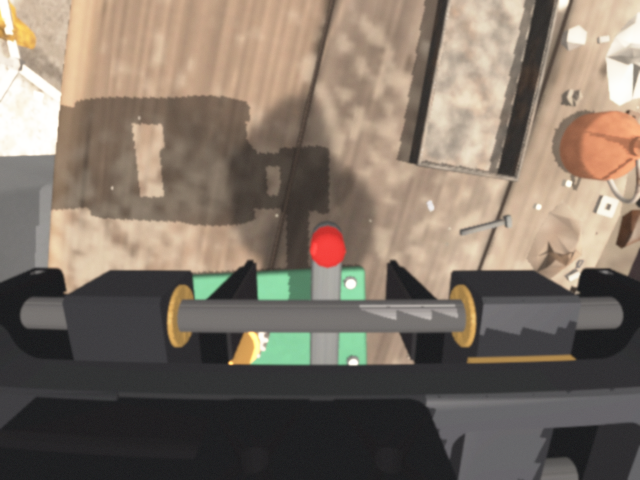

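The wrist view shows the knob top at about (327,247), between the fingers and slightly to the right, with the keeper arm running along tool x.

```bash
python3 - <<'E'
from h import *
c=dict(np.load('w5.npz')); p=ray(c,(327.5,248),163); s=env.state(); print(p,totool(s,[p[0],p[1],139]))
E
```

```text
[565.81851416 223.72139902 163.        ] [ 6.1  3.7 80.2]
```

Emit:
{"method": "carry_out", "body": {"motion": [[3, 3, 10, 0, 0.3], [0, 0, 30, 0, 0.3], [0, 0, 25, 0, 0.3], [0, 0, 13, 0, 0.3], [0, 0, 2, 0, 0.6], [0, 0, 0, 0, 0.65], [0, 0, 0, 0, 0.65], [0, 0, 0, 0, 0.65], [0, 0, 0, 0, 0.65], [0, 0, 0, 0, 0.65]]}}

```text
t: 14.4
eef_pos: [566.6, 221.5, 139.7]
tcp_rot: [3.141, 0.0, 1.815]
ft_force: [-0.7, -0.4, -0.8]
opening: 0.354
grip_force: 0.0
```

```bash
python3 - <<'E'
from h import *
s=env.state(); yaw=.292; S=np.array([504.7,65.3]); ux=np.array([np.cos(yaw),np.sin(yaw)]);uy=np.array([-ux[1],ux[0]]);P=S+95*ux
r=s['eef_pos'][:2]-P; print(np.hypot(*r),np.arctan2(r@uy,-r@ux),s['tcp_rot'],P,s['opening'])
E
```

```text
132.1203881008735 1.6412220719031352 [3.14095321e+00 1.01595901e-04 1.81533854e+00] [595.67865522  92.64747327] 0.35446201371900626
```

Emit:
{"method": "carry_out", "body": {"motion": [[-0.2, -6.9, 0, -3, 0.65], [-0.7, -13.8, 0, -6, 0.65], [-0.7, -13.8, 0, -6, 0.65], [-0.7, -13.8, 0, -6, 0.65], [-0.7, -13.8, 0, -6, 0.65], [-0.7, -13.8, 0, -6, 0.65], [-0.7, -13.8, 0, -6, 0.65], [-0.7, -13.8, 0, -6, 0.65], [-0.7, -13.8, 0, -6, 0.65], [-0.7, -13.8, 0, -6, 0.65], [-0.7, -13.8, 0, -6, 0.65], [-0.2, -6.9, 0, -3, 0.65]]}}

```text
t: 15.6
eef_pos: [468.0, 115.9, 139.6]
tcp_rot: [3.142, 0.0, 2.971]
ft_force: [0.0, 1.9, -0.3]
opening: 0.351
grip_force: 0.6
```

```bash
cat >> h.py <<'E'
def kq():
    s=env.state(); yaw=.292; S=np.array([504.7,65.3]); ux=np.array([np.cos(yaw),np.sin(yaw)]);uy=np.array([-ux[1],ux[0]]);P=S+95*ux
    r=s['eef_pos'][:2]-P; q=np.arctan2(r@uy,-r@ux); print('R',np.hypot(*r),'q',q,'yawerr',s['tcp_rot'][2]-(yaw+np.pi-q),s['joints'][5],s['ft_force'],s['opening'],s['t'])
E
python3 -c "from h import *;kq()"
```

```text
R 129.7385464360746 q 0.47184656851953766 yawerr 0.009082601332638607 -1.2945498925985035 [ 0.03682083  1.91172489 -0.32293055] 0.35083977726390914 15.6
```

Emit:
{"method": "carry_out", "body": {"motion": [[-0.5, -11.3, 0, -5, 0.65], [-0.5, -11.3, 0, -5, 0.65], [-0.5, -11.3, 0, -5, 0.65], [-0.5, -11.3, 0, -5, 0.65], [-0.2, -6.8, 0, -3, 0.65], [-0.1, -4.5, 0, -2, 0.65], [0, 0, 0, 0, 0.65]]}}

```text
t: 16.3
eef_pos: [471.0, 60.0, 139.5]
tcp_rot: [-3.141, 0.0, -2.88]
ft_force: [-0.2, -1.2, -0.4]
opening: 0.349
grip_force: 0.0
```

Emit:
{"method": "carry_out", "body": {"motion": [[0, -2.3, 0, -1, 0.65], [0, -2.3, 0, -1, 0.65], [0, 0, 0, 0, 0.65]]}}

```text
t: 16.6
eef_pos: [472.3, 55.9, 139.4]
tcp_rot: [-3.141, 0.0, -2.844]
ft_force: [0.0, 0.4, -0.2]
opening: 0.348
grip_force: 0.0
```

```bash
python3 -c "from h import *;kq()"
```

```text
R 128.76867811707595 q 0.0028085574235830317 yawerr -6.27494249703031 -1.8892104931704723 [ 0.0227093   0.37474511 -0.15980362] 0.34767945816141604 16.6
```

Push on in small steps until the stop is felt.

Emit:
{"method": "carry_out", "body": {"motion": [[0, -2, 0, 0, 0.65], [0, -2, 0, 0, 0.65], [0, 0, 0, 0, 0.65]]}}

```text
t: 16.9
eef_pos: [473.3, 52.0, 139.3]
tcp_rot: [-3.142, -0.0, -2.845]
ft_force: [-0.7, 1.0, 0.7]
opening: 0.35
grip_force: 0.1
```

Emit:
{"method": "carry_out", "body": {"motion": [[0, -1.5, 0, 0, 0.65], [0, -1, 0, 0, 0.65], [0, 0, 0, 0, 0.65]]}}

```text
t: 17.2
eef_pos: [473.8, 50.0, 139.2]
tcp_rot: [3.141, -0.0, -2.845]
ft_force: [-1.3, 3.0, 0.8]
opening: 0.35
grip_force: 2.2
```

Emit:
{"method": "carry_out", "body": {"motion": [[0, -1, 0, 0, 0.65], [0, 0, 0, 0, 0.65], [0, 0, 0, 0, 0.65]]}}

```text
t: 17.5
eef_pos: [473.8, 49.8, 139.2]
tcp_rot: [3.14, -0.001, -2.845]
ft_force: [-2.9, 12.0, 1.4]
opening: 0.353
grip_force: 5.8
```

At the stop (12 N). Next I back off to centre, open and retreat.

Emit:
{"method": "carry_out", "body": {"motion": [[0, 3, 0, 0, 0.65], [0, 3, 0, 0, 0.4], [0, 0, 0, 0, 0.3], [0, 0, 0, 0, 0.3], [0, 0, 0, 0, 0.3], [0, 0, -20, 0, 0.3], [0, 0, -40, 0, 0.3], [0, 0, -40, 0, 0.3], [30, 0, -10, 0, 0.3], [30, 0, 0, 0, 0.3], [0, 0, 0, 0, 0.3], [0, 0, 0, 0, 0.3]]}}

```text
t: 18.7
eef_pos: [415.4, 36.8, 249.7]
tcp_rot: [-3.141, 0.001, -2.845]
ft_force: [-0.1, 0.3, 0.1]
opening: 0.698
grip_force: 0.0
```

```bash
python3 - <<'E'
from h import *
s,d=shot('scene','s4.png'); print(s['eef_pos'],s['ft_force'])
s,t=shot('top','t4.png')
a=cv2.resize(d['color'][140:320,130:330],None,fx=3,fy=3)[:500,:400]; b=cv2.resize(t['color'][150:310,130:290],None,fx=2.5,fy=2.5)
o=np.zeros((500,800,3),np.uint8); o[:,:400]=a; o[:400,400:]=b; cv2.imwrite('pics/z4.png',o[:,:,::-1])
E
```

```text
[415.3829229   36.79810922 249.71468911] [-0.12854056  0.27050513  0.08870842]
```

View pics/z4.png

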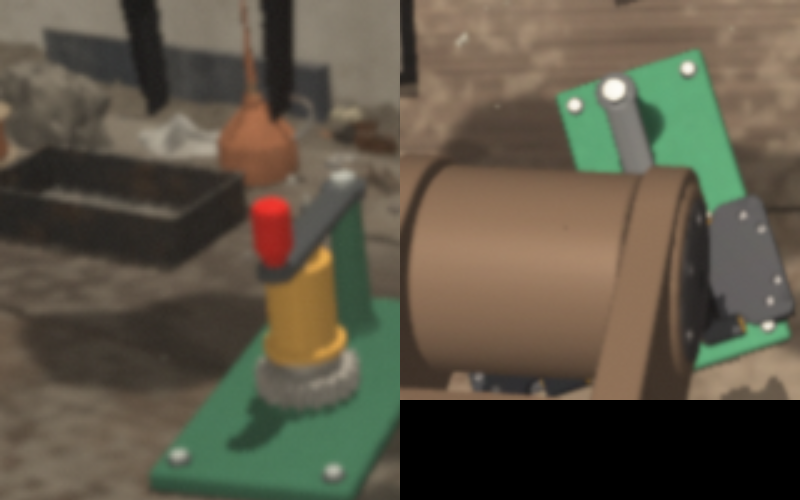

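The picture shows the sleeve seated on the washer, the keeper lying across its top at the stop, and the gripper clear of everything.

```bash
python3 -c "from h import *;print(env.job_done())"
```

```text
the job is handed in; nothing more can be done
None
```

I handed the job in at about 19 s: the brass sleeve sits fully home on the washer, the keeper is closed against its stop, and the arm never went near the steel sleeve; no verdict was returned.

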